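Load the drying shelf in a pottery workshop

ROBOT

A 6-joint arm with a two-finger parallel gripper is mounted at the origin on the work surface. World frame = base frame: x ahead of the robot, y to its left, z up, the work surface at z = 0. Lengths are in mm, angles in rad, forces in N, time in s.
With the tool pointing down it reaches from about 300 to 875 mm from the base axis. Payload 6.4 kg.
Tool frame: the origin (TCP) lies midway between the tips of the shut fingers; the grasp point (between the pads) lies 19 mm behind it (bot.hold_point_z is the y of the grasp point in the tool frame, in mm); y points along the fingers, z is the direction in which the jaws open and shut, and the axes are right-handed (so a half turn about y gives the same grasp; the last joint's range is limited). The gripper opens to 88 mm and grips with 3 to 60 N. Pads are 18 mm wide; open, the fingers measure 123 mm over their backs; the gripper's body (75 mm by 187 mm) begins 45 mm behind the grasp point.
Start: joints at [-1.442, 0.181, 1.607, -0, 1.354, -0.206], TCP at [188.95, -543.083, 238.714] pointing down, gripper open.
Joint ranges: [-2.99, 2.99], [-0.89, 2.07], [0.3, 2.58], [-1.14, 4.28], [0, 2.63], [-3.12, 3.12]. Speed limits (rad/s): [2.57, 2.57, 3.01, 3.14, 3.14, 3.14].

INTERFACE

Orientations are given as a 3x3 rotation matrix whose columns are the frame's x, y, z axes.
In Python, from cell import sensors, optics, bot gives the robot as it stands.
- The arm moves only by the tool play_rows, never from a script. Its arguments are lists of equal length, an entry for each row: "delta_pos": the shift along the world's x, y, z in mm, a list of three; "angular": the turn, a rotation vector about the world's x, y, z in rad, a list of three; "jaw": the opening, from 0 (shut) to 1 (fully open). A call has 1 to 5 rows; each row shifts and turns the pose as measured when the row begins; what a row does not reach is not made up. A row lasts 1/10 s, in which the tool goes at most 50 mm and 8.59 degrees, less where a joint would pass 70% of its speed; a pose out of reach is approached as far as the arm can. A call with a gripper value outside its range is refused whole. The fingers move at their own pace and stop on an object; "grip_force" is the grip in N (left out, the last holds). Time passes only in rows, so rows that do not move let the fingers close. It gives the time, the measured TCP pose, the force and the opening at its end, in the units of the state.
- sensors.state(): the state, without advancing time (a new reading comes with each control period).
- optics.read_camera(name): name is "side" or "top" or "wrist"; returns a dict with "pixels" (384x512x3 uint8, blue, green, red), "fx", "fy", "cx", "cy" (pixels), "extrinsics" (4x4, takes a point from camera to world coordinates). Camera axes: x right, y down, z forward; pixel columns grow to the right and rows downward; lengths in mm; the calibration is good to about 2 mm. A picture is of the moment at which its call begins. There is no depth.
- bot.sign_off(): hands the job in, once; it reports no verdict.
The state is a dict: "t": time; "joint_positions": joint angles; "qvel": joint speeds; "joint_torque": joint torques, N m; "tcp_pos": TCP position; "tool_rot": TCP orientation; "force": force on the tool from outside, world axes, zero at the start; "moment": the same for the moment, N m; "finger_gap": finger opening in mm.
Only numpy, scipy, OpenCV 4.12 (cv2) and the standard library are available. Lean on these libraries where they do the work, as an engineer would, in place of code of your own. Each camera call takes 0.05 s, during which the arm holds its last target. There are 200 camera calls.

TASK

Lay the thick plaster disc flat in the middle of the tray's square board and the thin plaster disc flat and centred on top of it, setting each down gently rather than dropping it. Then slide the tray, with the stack still centred, in under the low slatted drying shelf until it is fully home against the stop at the back, and let go. Leave the bowls, the vase and the tool jar where they stand.

Things in the scene. Friction and masses are not known exactly. Their poses are not given: they have to be found in the camera images.
- thick_disc: The larger, thicker of two round, flat, off-white plaster discs: 68 mm diameter, 22 mm thick, about 60-120 g, lying flat on the bench. Origin: centre of its underside, z up. The two discs may be in either place.
- thin_disc: The smaller, thinner plaster disc: 60 mm diameter, 12 mm thick, about 30-55 g, lying flat on the bench. Origin: centre of its underside, z up.
- tray: Loose plywood drying tray on the bench, 0.2-0.4 kg: a square board 120 x 120 mm, 10 mm thick, corner radius 15 mm, a thin dark circle (94 mm) drawn round its middle; on its -y side a low neck (30 mm wide, 10 mm high) leads to an upright grip bar. Origin: underside of the board's centre, z up; +y points from the grip to the board, the way it slides into the shelf.
- tray_seat (a point): Centre of the top face of the tray's square board, 10 mm above its underside: where the thick disc goes. Axes as the tray.
- tray_grip (a point): Middle of the tray's upright grip bar, 110 mm from the board's centre on the -y side, 28 mm above the tray's underside. The bar is 18 mm wide (x), 65 mm long (tray y from -140 to -75 mm), its top 34 mm above the bench. Pinch it across x from above; it stays outside the shelf when the tray is home. Axes as the tray.
- shelf: Low dark-wood slatted shelf fixed to the bench, open at its -y end. Origin: on the bench where the centre of the tray's board (tray) lies when fully home; +y is the way in. Under it a channel 132 mm wide (tray 120) between rails 14 mm wide and high, y from -58 to 62 mm; posts outside the channel (|x| 66 to 84 mm) at y = -40 and 60 mm; back stop face at y = 60 mm, 30 mm high.
- shelf_roof (a point): Middle of the front edge of the shelf's slatted roof, on its top, 70 mm above the bench, at shelf y = -48 mm. Roof: 176 mm wide (x), from here back to shelf y = 72 mm, slats 60 to 70 mm above the bench, side bearers over the posts 50 mm above it. The loaded tray is 44 mm high. Axes as the shelf.
- bowl: White bowl, 96 mm wide and 42 mm high, standing loose on the shelf's roof. Leave alone. Origin: centre of its foot.
- vase: Dark vase, 80 mm wide and 180 mm high, standing loose on the bench. Leave alone. Origin: centre of its foot.
- tool_jar: Terracotta jar, 86 mm wide and 110 mm high, with wooden tools standing up to 250 mm. Leave alone. Origin: centre of its foot.
- slip_bowl: Terracotta bowl, 120 mm wide and 50 mm high, standing on the bench. Leave alone. Origin: centre of its foot.
Mind the look-alikes: they are no part of the job. What is shaped like the thick_disc but black is not meant. Leave any yellow look-alike of the thin_disc alone.

How it is judged:
By the outcome, as a careful person would: the job done as asked, in the order asked, and still so for the second after the job is handed in, with the robot touching nothing.
It also fails if it takes over 72 s, if anything falls off the work surface, if the arm or the gripper's body presses on something with over 40 N, if the wrist force passes 120 N, or if a joint passes its speed limit or range.

## Working session

There is one attempt and no reset: what is moved stays moved. The work goes in short steps, Python scripts to look and compute and a tool call to move; the robot and the scene stay as the last step left them, time stands still between calls to the robot, and variables do not carry over. Pictures are saved under pics/ and viewed, about 8 in all and at most 12, crops included, and the job is handed in when it is done.

Besides the shell and the picture viewer there is one more tool, called after "Call:" as name(argument=value, ...), one argument or row to a line, values as JSON. play_rows: Moves the arm, as the interface text tells. Its arguments: {"type":"object","properties":{"delta_pos":{"type":"array"},"angular":{"type":"array"},"jaw":{"type":"array"},"grip_force":{"type":"number"}},"required":["delta_pos","angular","jaw"]}

```bash
ls; mkdir -p pics
cat > h.py <<'E'
import numpy as np, cv2
from cell import sensors, optics, bot
def ray(c,u,v,z):
    E=np.array(c["extrinsics"]);d=E[:3,:3]@np.array([(u-c["cx"])/c["fx"],(v-c["cy"])/c["fy"],1.]);o=E[:3,3]
    return (o+d*(z-o[2])/d[2])[:2]
def proj(c,p):
    E=np.array(c["extrinsics"]);q=E[:3,:3].T@(np.array(p,float)-E[:3,3]);return np.array([c["fx"]*q[0]/q[2]+c["cx"],c["fy"]*q[1]/q[2]+c["cy"]])
E
python3 - <<'E'
from h import *
import pickle
for n in("top","side"):
    c=optics.read_camera(n);cv2.imwrite(f"pics/{n}0.png",c["pixels"]);pickle.dump(c,open(n+"0.pkl","wb"));print(n,c["fx"],c["cx"],np.round(c["extrinsics"],3).tolist())
s=sensors.state();print(s["t"],np.round(s["tool_rot"],3).tolist(),s["tcp_pos"],s["finger_gap"],bot.hold_point_z)
E
```

```text
pics
top 401.1690476113967 256.3340669097735 [[0.013, -0.998, 0.064, 471.452], [-1.0, -0.013, -0.005, -17.403], [0.006, -0.064, -0.998, 1213.917], [0.0, 0.0, 0.0, 1.0]]
side 432.9777261119935 253.08818683264528 [[0.998, -0.051, 0.043, 496.958], [-0.061, -0.464, 0.884, -1257.694], [-0.025, -0.884, -0.466, 749.572], [0.0, 0.0, 0.0, 1.0]]
0.1 [[-0.944, -0.0, 0.329], [-0.329, 0.001, -0.944], [-0.0, -1.0, -0.001]] [ 188.87827251 -542.60437807  237.93479704] 88.01672258186542 -18.700000000000003
```

View pics/top0.png

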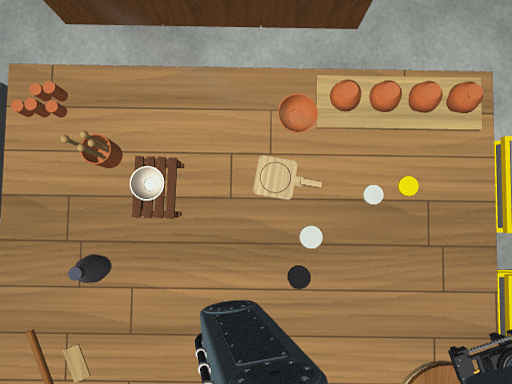

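View pics/side0.png

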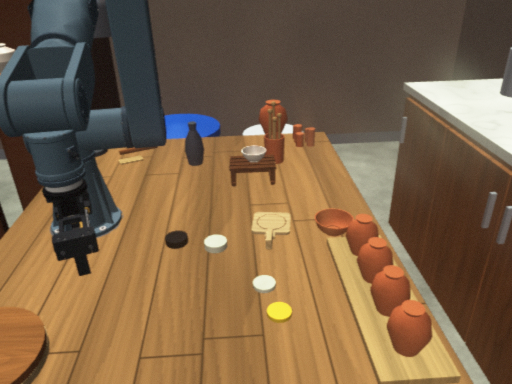

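The top view shows the larger white disc at (311,237), the smaller at (374,194), the tray board at about (275,177) with its grip pointing right, and the shelf at (157,187) with the bowl on it. The side view agrees. Next I measure them.

Run:
```python
from h import *
import pickle
c=pickle.load(open("top0.pkl","rb"));s=pickle.load(open("side0.pkl","rb"))
def blobs(c,box):
    im=c["pixels"];h=cv2.cvtColor(im,cv2.COLOR_BGR2HSV)
    m=((h[...,1]<45)&(h[...,2]>150)).astype(np.uint8);k=np.zeros_like(m);x0,y0,x1,y1=box;k[y0:y1,x0:x1]=1
    cs,_=cv2.findContours(m*k,cv2.RETR_EXTERNAL,cv2.CHAIN_APPROX_NONE)
    return [q for q in cs if cv2.contourArea(q)>60]
for n,cc,box in(("top",c,(290,180,390,255)),("side",s,(195,225,285,300))):
    for q in blobs(cc,box):
        M=cv2.minEnclosingCircle(q);mo=cv2.moments(q);u,v=mo["m10"]/mo["m00"],mo["m01"]/mo["m00"]
        p=np.array([ray(cc,*a,12) for a in q[:,0]]);print(n,round(u,1),round(v,1),"ext",np.ptp(p,0).round(1),"z12",ray(cc,u,v,12).round(1),"z22",ray(cc,u,v,22).round(1))
# tray: light wood
im=c["pixels"];h=cv2.cvtColor(im,cv2.COLOR_BGR2HSV);print("tray px",h[160,262],h[183,312],"bench",h[210,250],h[150,330],"shelf",h[165,157], h[200,165])
crop=cv2.resize(im[140:230,110:400],None,fx=2.7,fy=2.7,interpolation=cv2.INTER_CUBIC);cv2.imwrite("pics/c1.png",crop)
g=im[140:225,120:200];cv2.imwrite("pics/c2.png",cv2.resize(g,None,fx=7,fy=7,interpolation=cv2.INTER_CUBIC))
```

```text
top 310.7 236.8 ext [65.6 68.7] z12 [ 428.6 -186.8] z22 [ 429.  -185.4]
top 373.1 194.3 ext [57.5 60.2] z12 [ 558.3 -374. ] z22 [ 557.5 -371. ]
side 263.7 282.2 ext [55.6 56.9] z12 [ 560.5 -373.4] z22 [ 559.7 -385.4]
side 215.1 240.8 ext [60.6 65.5] z12 [ 430.7 -170.4] z22 [ 431.6 -185.2]
tray px [ 21  92 213] [ 20  88 214] bench [ 15 128 153] [ 17 140 170] shelf [ 15 127 144] [ 18 130 143]
```

View pics/c2.png

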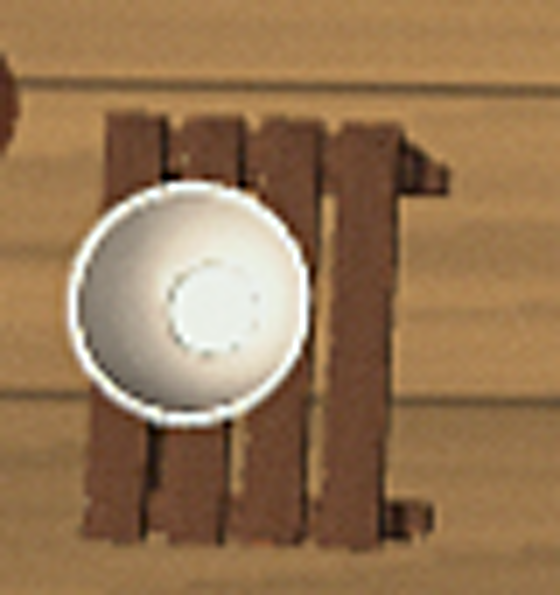

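Crop: the shelf roof corners are at about (401,124), (381,548), (83,538) and (107,115) in crop pixels, so it is yawed by roughly 2–3°. The front bearers are at the right, and the bowl sits towards the back.

Run:
```python
from h import *
import pickle
c=pickle.load(open("top0.pkl","rb"));s=pickle.load(open("side0.pkl","rb"))
K=np.array([(401,124),(381,548),(83,538),(107,115)],float);K=(K+.5)/7-.5+[120,140]
P=np.array([ray(c,*k,70) for k in K]);print("roof",P.round(1).tolist())
print("lens",[round(np.linalg.norm(P[i]-P[i-1]),1) for i in range(4)])
fx=P[0]-P[1];print("yaw from front edge",np.degrees(np.arctan2(fx[1],fx[0])));sy=P[3]-P[0]+P[2]-P[1];print("yaw sides",np.degrees(np.arctan2(-sy[0],sy[1])))
cen=P.mean(0);print("roof centre",cen)
h=cv2.cvtColor(c["pixels"],cv2.COLOR_BGR2HSV)
m=((h[...,1]<112)&(h[...,2]>185)).astype(np.uint8);k=np.zeros_like(m);k[145:210,245:335]=1;m*=k
cs,_=cv2.findContours(m,cv2.RETR_EXTERNAL,cv2.CHAIN_APPROX_NONE);q=max(cs,key=cv2.contourArea);f=np.zeros_like(m);cv2.drawContours(f,[q],-1,1,-1)
b=cv2.morphologyEx(f,cv2.MORPH_OPEN,np.ones((19,19),np.uint8))
v,u=np.nonzero(b);B=np.array([ray(c,a,d,10) for a,d in zip(u,v)]);r=cv2.minAreaRect(B.astype(np.float32));print("board",r,B.mean(0))
g=f.copy();g[:,:303]=0;v,u=np.nonzero(g);G=np.array([ray(c,a,d,34) for a,d in zip(u,v)]);r=cv2.minAreaRect(G.astype(np.float32));print("bar",r,G.mean(0),np.ptp(G,0))
d=B.mean(0)-G.mean(0);print("tray yaw",np.degrees(np.arctan2(-d[0],d[1])),np.linalg.norm(d))
# dark circle
w=((f==1)&(h[...,2]<190)).sum();gr=cv2.cvtColor(c["pixels"],cv2.COLOR_BGR2GRAY);e=((gr<cv2.medianBlur(gr,9)-25.)&(cv2.erode(f,np.ones((5,5),np.uint8))==1)).astype(np.uint8);e[:,:250]=0;e[:,300:]=0
pt=np.argwhere(e)[:,::-1].astype(np.float32);print(len(pt));el=cv2.fitEllipse(pt);print("circ",el,ray(c,*el[0],10))
```

```text
roof [[653.1, 207.0], [479.3, 210.6], [481.8, 331.6], [655.1, 327.5]]
lens [np.float64(120.6), np.float64(173.8), np.float64(121.0), np.float64(173.4)]
yaw from front edge -1.1991688123134527
yaw sides -1.0699478920056096
roof centre [567.34691363 269.15889171]
board ((607.009765625, -80.05462646484375), (115.44864654541016, 117.81550598144531), 0.3927261233329773) [607.26014997 -79.65718396]
bar ((589.3274536132812, -186.1387481689453), (58.18691635131836, 17.744775772094727), 75.43096160888672) [ 589.66505657 -186.17191345] [26.16084924 53.36241141]
tray yaw -9.379943303061754 107.95820908677092
110
circ ((274.9774169921875, 176.9077606201172), (30.249107360839844, 30.47271156311035), 91.96287536621094) [607.07705457 -78.51719595]
```

Thick disc is near (429,-185), thin near (559,-374), and the tray near (607,-79) with about -10° yaw. The shelf origin is near (567,257) with about -1° yaw. I'm going above the thick disc with the jaws turned roughly along world x, since the yellow disc lies in the present jaw line.

Call:
play_rows(
  delta_pos=[
    [25,38,-8],
    [25,38,-8],
    [25,38,-8],
    [25,38,-8],
    [25,38,-8],
  ],
  angular=[
    [0,0,0.14],
    [0,0,0.14],
    [0,0,0.14],
    [0,0,0.14],
    [0,0,0.14],
  ],
  jaw=[1,1,1,1,1],
  grip_force=12,
)

```text
t: 0.6
tcp_pos: [313.1, -350.3, 195.6]
tool_rot: [[-0.497, -0.0, 0.868], [-0.868, 0.0, -0.497], [0.0, -1.0, -0.001]]
force: [1.4, -0.8, 0.2]
finger_gap: 87.9
```

Call:
play_rows(
  delta_pos=[
    [25,38,-8],
    [25,38,-8],
    [25,38,-8],
    [25,38,-8],
    [20,20,0],
  ],
  angular=[
    [0,0,0.14],
    [0,0,0.14],
    [0,0,0.07],
    [0,0,0],
    [0,0,0],
  ],
  jaw=[1,1,1,1,1],
)

```text
t: 1.1
tcp_pos: [435.0, -167.3, 160.3]
tool_rot: [[-0.15, -0.003, 0.989], [-0.989, 0.003, -0.15], [-0.002, -1.0, -0.003]]
force: [-0.6, -0.7, 0.2]
finger_gap: 88.0
```

```bash
cat >> h.py <<'E'
def white(z,near,R,name="wrist",save=None):
    c=optics.read_camera(name);im=c["pixels"];h=cv2.cvtColor(im,cv2.COLOR_BGR2HSV)
    if save: cv2.imwrite("pics/"+save,im)
    m=((h[...,1]<45)&(h[...,2]>150)).astype(np.uint8)
    for q in cv2.findContours(m,cv2.RETR_EXTERNAL,cv2.CHAIN_APPROX_NONE)[0]:
        if cv2.contourArea(q)<300: continue
        p=np.array([ray(c,*a,z) for a in q[:,0]],np.float32);(x,y),r=cv2.minEnclosingCircle(p)
        if np.hypot(x-near[0],y-near[1])<60: print(name,"circle",round(x,1),round(y,1),"r",round(r,1),"px",q[:,0].mean(0).round(),"mean",p.mean(0).round(1))
    return c
E
python3 - <<'E'
from h import *
import pickle
c=white(22,(429,-185),34,save="w1.png");pickle.dump(c,open("w1.pkl","wb"))
s=sensors.state();print(s["t"],s["tcp_pos"].round(1),proj(c,s["tcp_pos"]),np.round(c["extrinsics"],2).tolist())
E
```

```text
wrist circle 429.4 -182.9 r 34.8 px [257. 199.] mean [ 430.  -182.8]
1.15 [ 437.3 -165.8  161. ] [263.48431757 244.29759394] [[0.99, -0.14, -0.04, 445.43], [-0.15, -0.95, -0.26, -100.44], [-0.0, 0.26, -0.97, 306.49], [0.0, 0.0, 0.0, 1.0]]
```

View pics/w1.png

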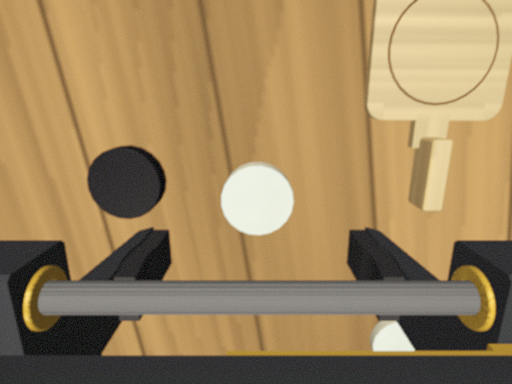

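The wrist view shows the thick disc at (257,199), midway between the fingers along the jaw axis. The tray is at the upper right, and the thin disc is just visible at (392,337). I'll descend now.

Call:
play_rows(
  delta_pos=[
    [-8,-18,-30],
    [0,0,-40],
    [0,0,-35],
    [0,0,-25],
    [0,0,-10],
  ],
  angular=[
    [0,0,0],
    [0,0,0],
    [0,0,0],
    [0,0,0],
    [0,0,0],
  ],
  jaw=[1,1,1,1,1],
)

```text
t: 1.65
tcp_pos: [431.8, -183.2, 18.8]
tool_rot: [[-0.142, 0.005, 0.99], [-0.99, -0.001, -0.142], [0.0, -1.0, 0.005]]
force: [-0.3, 0.1, 0.3]
finger_gap: 88.0
```

Call:
play_rows(
  delta_pos=[
    [-2,-1,-12],
    [0,0,-2],
    [0,0,0],
    [0,0,0],
    [0,0,0],
  ],
  angular=[
    [0,0,0],
    [0,0,0],
    [0,0,0],
    [0,0,0],
    [0,0,0],
  ],
  jaw=[1,1,0.6,0.6,0.6],
)

```text
t: 2.15
tcp_pos: [430.4, -185.5, 5.4]
tool_rot: [[-0.143, 0.007, 0.99], [-0.99, -0.002, -0.142], [0.001, -1.0, 0.007]]
force: [-0.4, 0.4, -0.9]
finger_gap: 67.4
```

Call:
play_rows(
  delta_pos=[
    [0,0,0],
    [0,0,10],
    [0,0,35],
    [10,0,45],
    [30,15,35],
  ],
  angular=[
    [0,0,0],
    [0,0,0],
    [0,0,0],
    [0,0,0],
    [0,0,0],
  ],
  jaw=[0.6,0.6,0.6,0.6,0.6],
  grip_force=15,
)

```text
t: 2.65
tcp_pos: [465.6, -168.5, 132.5]
tool_rot: [[-0.146, -0.002, 0.989], [-0.989, 0.003, -0.146], [-0.003, -1.0, -0.003]]
force: [0.4, -1.3, -1.4]
finger_gap: 68.1
```

Call:
play_rows(
  delta_pos=[
    [35,5,20],
    [35,5,0],
    [35,5,0],
    [20,5,0],
    [0,0,0],
  ],
  angular=[
    [0,0,0],
    [0,0,0],
    [0,0,0],
    [0,0,0],
    [0,0,0],
  ],
  jaw=[0.6,0.6,0.6,0.6,0.6],
)

```text
t: 3.15
tcp_pos: [601.6, -147.5, 168.0]
tool_rot: [[-0.144, 0.016, 0.989], [-0.99, -0.006, -0.144], [0.003, -1.0, 0.017]]
force: [-1.1, 0.7, -1.4]
finger_gap: 67.5
```

Run:
```python
from h import *
import pickle
c=optics.read_camera("wrist");cv2.imwrite("pics/w2.png",c["pixels"]);pickle.dump(c,open("w2.pkl","wb"))
s=sensors.state();print(s["t"],s["tcp_pos"].round(1),s["finger_gap"])
```

```text
3.2 [ 600.6 -147.8  167.8] 67.93922653754849
```

View pics/w2.png

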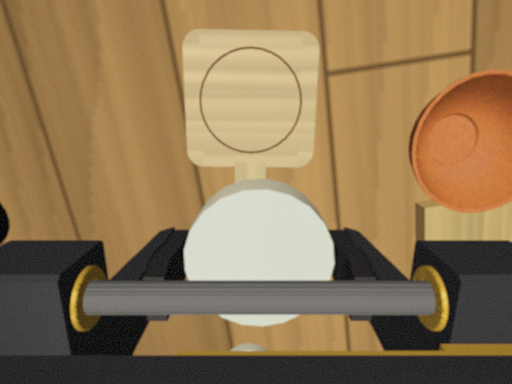

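The thick disc is held, level, between the jaws. The tray board's drawn circle is centred at about (251,100), and the slip bowl is at the right.

```bash
cat >> h.py <<'E'
def tray(c,zoff=0):
    gr=cv2.GaussianBlur(cv2.cvtColor(c["pixels"],cv2.COLOR_BGR2GRAY),(3,3),0).astype(float)
    h=cv2.cvtColor(c["pixels"],cv2.COLOR_BGR2HSV)
    return gr,h
def ringfit(c,uv,r0,tol=7,z=10):
    gr=cv2.cvtColor(c["pixels"],cv2.COLOR_BGR2GRAY);bh=cv2.morphologyEx(gr,cv2.MORPH_BLACKHAT,np.ones((9,9),np.uint8))
    p=np.argwhere(bh>25)[:,::-1];d=np.hypot(*(p-uv).T);p=p[abs(d-r0)<tol]
    w=np.array([ray(c,*a,z) for a in p])
    for _ in range(4):
        A=np.c_[2*w,np.ones(len(w))];s=np.linalg.lstsq(A,(w**2).sum(1),rcond=None)[0];r=np.sqrt(s[2]+s[0]**2+s[1]**2)
        e=abs(np.hypot(*(w-s[:2]).T)-r);w=w[e<max(1.5,2*np.median(e))]
    return s[:2],r,len(w)
E
python3 - <<'E'
from h import *
import pickle
c=pickle.load(open("w2.pkl","rb"))
s,r,n=ringfit(c,(251,100),51);print("ring",s.round(1),"d",2*r,n)
h=cv2.cvtColor(c["pixels"],cv2.COLOR_BGR2HSV);print(h[60,230],h[60,170],h[100,315],h[100,325])
m=((h[...,1]<(int(h[60,230,1])+int(h[60,170,1]))/2)&(h[...,2]>150)).astype(np.uint8);m[172:]=0
q=max(cv2.findContours(m,cv2.RETR_EXTERNAL,cv2.CHAIN_APPROX_NONE)[0],key=cv2.contourArea)
p=q[:,0][q[:,0,1]<166]
for nm,sel in(("L",(p[:,0]<195)&(p[:,1]>50)&(p[:,1]<145)),("R",(p[:,0]>305)&(p[:,1]>50)&(p[:,1]<145)),("T",(p[:,1]<40)&(p[:,0]>205)&(p[:,0]<295))):
    w=np.array([ray(c,*a,10) for a in p[sel]],np.float32);l=cv2.fitLine(w,cv2.DIST_HUBER,0,.01,.01).ravel();print(nm,len(w),"ang",np.degrees(np.arctan2(l[1],l[0]))%180,l[2:])
E
```

```text
ring [606.3 -76.7] d 91.87729784319916 898
[ 22  79 209] [ 17 138 148] [ 21  88 206] [ 17 133 149]
L 94 ang 80.90592 [547.3939 -64.9851]
R 94 ang 80.86423 [666.23114 -82.13483]
T 89 ang 170.96227 [608.5834   -16.361889]
```

Run:
```python
from h import *
import pickle
c=pickle.load(open("w2.pkl","rb"))
h=cv2.cvtColor(c["pixels"],cv2.COLOR_BGR2HSV);print(h[240,258],h[185,258],h[188,258],h[195,258])
m=((h[...,1]<40)&(h[...,2]>215)).astype(np.uint8);m[278:]=0;m[:170]=0
q=max(cv2.findContours(m,cv2.RETR_EXTERNAL,cv2.CHAIN_APPROX_NONE)[0],key=cv2.contourArea)[:,0]
print(q.min(0),q.max(0))
q=q[q[:,1]<225]
for z in(182.,184.4):
    w=np.array([ray(c,*a,z) for a in q])
    A=np.c_[2*w,np.ones(len(w))];s=np.linalg.lstsq(A,(w**2).sum(1),rcond=None)[0];print(z,s[:2],np.sqrt(s[2]+s[0]**2+s[1]**2))
```

```text
[ 41  16 219] [ 24  47 179] [ 23  44 184] [ 39  15 220]
[185 190] [332 277]
182.0 [ 600.98043333 -147.82732604] 33.20036342071008
184.4 [ 601.12371738 -146.58244202] 32.59575675723094
```

Call:
play_rows(
  delta_pos=[
    [2,25,-10],
    [2,25,-20],
    [2,20,-30],
    [0,0,-35],
    [0,0,-25],
  ],
  angular=[
    [0,0,0],
    [0,0,0],
    [0,0,0],
    [0,0,0],
    [0,0,0],
  ],
  jaw=[0.6,0.6,0.6,0.6,0.6],
)

```text
t: 3.7
tcp_pos: [604.3, -78.3, 51.6]
tool_rot: [[-0.146, 0.022, 0.989], [-0.989, -0.01, -0.146], [0.006, -1.0, 0.023]]
force: [-0.5, 0.8, -0.3]
finger_gap: 67.5
```

Run:
```python
from h import *
import pickle
c=optics.read_camera("wrist");cv2.imwrite("pics/w3.png",c["pixels"])
s=sensors.state();print(s["t"],s["tcp_pos"].round(1),s["finger_gap"],s["tool_rot"].round(4).tolist(),s["force"].round(1))
```

```text
3.75 [601.5 -77.5  47.5] 67.63595379966029 [[-0.1465, 0.0162, 0.9891], [-0.9892, -0.0077, -0.1464], [0.0053, -0.9998, 0.0172]] [-2.8  0.7 -3.3]
```

Call:
play_rows(
  delta_pos=[
    [4,0,-13],
    [1,0,-3],
    [0,0,0],
  ],
  angular=[
    [0.008,0.016,0],
    [0,0,0],
    [0,0,0],
  ],
  jaw=[0.6,0.6,0.6],
)

```text
t: 4.05
tcp_pos: [603.0, -78.2, 31.6]
tool_rot: [[-0.148, -0.004, 0.989], [-0.989, 0.001, -0.148], [-0.001, -1.0, -0.005]]
force: [-0.3, 0.4, -0.8]
finger_gap: 67.6
```

Call:
play_rows(
  delta_pos=[
    [3,0.5,-8],
    [1,0,-3],
    [0,0,0],
  ],
  angular=[
    [0,-0.003,0],
    [0,0,0],
    [0,0,0],
  ],
  jaw=[0.6,0.6,0.6],
)

```text
t: 4.35
tcp_pos: [608.3, -78.8, 23.1]
tool_rot: [[-0.148, 0.003, 0.989], [-0.989, -0.0, -0.148], [-0.0, -1.0, 0.003]]
force: [0.8, 0.7, -1.0]
finger_gap: 67.6
```

Call:
play_rows(
  delta_pos=[
    [-1.5,0.8,-4],
    [0,0,-2],
    [0,0,0],
    [0,0,0],
  ],
  angular=[
    [0,0,0],
    [0,0,0],
    [0,0,0],
    [0,0,0],
  ],
  jaw=[0.6,0.6,0.6,0.6],
)

```text
t: 4.75
tcp_pos: [607.2, -78.0, 17.6]
tool_rot: [[-0.148, 0.004, 0.989], [-0.989, -0.001, -0.148], [0.0, -1.0, 0.004]]
force: [0.3, -0.1, -0.9]
finger_gap: 67.3
```

Call:
play_rows(
  delta_pos=[
    [-0.7,0.2,-1.3],
    [0,0,0],
    [0,0,0],
  ],
  angular=[
    [0,0,0],
    [0,0,0],
    [0,0,0],
  ],
  jaw=[0.6,0.6,0.6],
)

```text
t: 5.05
tcp_pos: [606.5, -77.8, 16.3]
tool_rot: [[-0.148, 0.004, 0.989], [-0.989, -0.001, -0.148], [0.0, -1.0, 0.005]]
force: [-0.3, -0.1, -1.3]
finger_gap: 67.4
```

Run:
```python
from h import *
import pickle
c=optics.read_camera("wrist");cv2.imwrite("pics/w4.png",c["pixels"]);pickle.dump(c,open("w4.pkl","wb"))
s=sensors.state();print(s["t"],s["tcp_pos"].round(1),s["finger_gap"],s["tool_rot"].round(4).tolist(),s["force"].round(1))
```

```text
5.1 [606.5 -77.8  16.3] 67.73229980436143 [[-0.148, 0.0044, 0.989], [-0.989, -0.0009, -0.148], [0.0002, -1.0, 0.0045]] [-0.1 -0.2 -1.4]
```

View pics/w4.png

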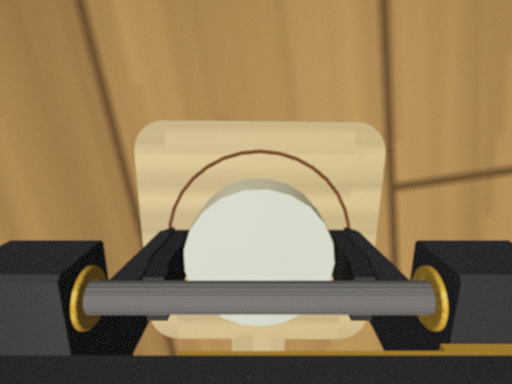

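The disc sits about centred within the drawn circle (the ring spans columns 170–349, the disc 184–333). I'll lower it the last millimetre.

Call:
play_rows(
  delta_pos=[
    [0,0,-0.8],
    [0,0,0],
    [0,0,0],
  ],
  angular=[
    [0,0,0],
    [0,0,0],
    [0,0,0],
  ],
  jaw=[0.6,0.6,0.6],
)

```text
t: 5.4
tcp_pos: [606.6, -77.8, 15.5]
tool_rot: [[-0.148, 0.005, 0.989], [-0.989, -0.001, -0.148], [0.0, -1.0, 0.005]]
force: [-0.5, -0.3, 0.4]
finger_gap: 67.3
```

Run:
```python
from h import *
import pickle
c=pickle.load(open("w4.pkl","rb"))
s,r,n=ringfit(c,(259,240),90,6);print("ring",s.round(1),"d",2*r,n)
s=sensors.state();print(s["t"],s["tcp_pos"].round(2),s["force"].round(2))
```

```text
ring [606.5 -76.8] d 91.83137660106267 1210
5.4 [606.56 -77.83  15.48] [-0.55 -0.25  0.4 ]
```

Contact: the vertical force went from -1.3 to +0.4 N. I'm releasing, rising and heading to the thin disc.

Call:
play_rows(
  delta_pos=[
    [0,0,0],
    [0,0,0],
    [0,0,0],
    [0,0,5],
    [0,0,20],
  ],
  angular=[
    [0,0,0],
    [0,0,0],
    [0,0,0],
    [0,0,0],
    [0,0,0],
  ],
  jaw=[0.85,1,1,1,1],
)

```text
t: 5.9
tcp_pos: [604.8, -77.3, 39.0]
tool_rot: [[-0.148, 0.0, 0.989], [-0.989, 0.0, -0.148], [-0.0, -1.0, 0.0]]
force: [-0.2, 0.5, -0.2]
finger_gap: 87.9
```

Call:
play_rows(
  delta_pos=[
    [0,0,40],
    [-5,-20,40],
    [-8,-40,20],
    [-8,-48,0],
    [-8,-48,0],
  ],
  angular=[
    [0,0,0],
    [0,0,0],
    [0,0,0],
    [0,0,0],
    [0,0,0],
  ],
  jaw=[1,1,1,1,1],
)

```text
t: 6.4
tcp_pos: [576.9, -231.8, 148.5]
tool_rot: [[-0.137, 0.006, 0.991], [-0.991, -0.002, -0.137], [0.001, -1.0, 0.006]]
force: [0.3, -0.7, 0.4]
finger_gap: 88.4
```

Call:
play_rows(
  delta_pos=[
    [-8,-46,0],
    [-6,-46,0],
    [-4,-25,0],
    [0,0,0],
    [0,0,0],
  ],
  angular=[
    [0,0,0],
    [0,0,0],
    [0,0,0],
    [0,0,0],
    [0,0,0],
  ],
  jaw=[1,1,1,1,1],
)

```text
t: 6.9
tcp_pos: [556.5, -360.7, 152.9]
tool_rot: [[-0.145, 0.011, 0.989], [-0.989, -0.007, -0.144], [0.006, -1.0, 0.012]]
force: [0.2, 0.4, 0.2]
finger_gap: 88.3
```

Run:
```python
from h import *
c=white(12,(559,-374),30,save="w5.png")
s=sensors.state();print(s["t"],s["tcp_pos"].round(1),s["tool_rot"].round(3).tolist())
c=white(32,(607,-78),34,name="top",save="t5.png")
print("ring/ top ref disc expected")
```

```text
wrist circle 558.4 -372.8 r 30.3 px [262. 192.] mean [ 558.8 -372.4]
6.95 [ 556.6 -360.5  152.9] [[-0.144, 0.011, 0.99], [-0.99, -0.008, -0.144], [0.006, -1.0, 0.012]]
top circle 605.9 -78.2 r 34.3 px [275. 176.] mean [606.2 -78.3]
ring/ top ref disc expected
```

Call:
play_rows(
  delta_pos=[
    [2,-12,-30],
    [0,0,-40],
    [0,0,-35],
    [0,0,-22],
    [0,0,-5],
  ],
  angular=[
    [0.008,0.011,0],
    [0,0,0],
    [0,0,0],
    [0,0,0],
    [0,0,0],
  ],
  jaw=[1,1,1,1,1],
)

```text
t: 7.5
tcp_pos: [563.5, -363.8, 20.8]
tool_rot: [[-0.132, 0.004, 0.991], [-0.991, -0.002, -0.132], [0.001, -1.0, 0.004]]
force: [0.4, 0.2, -0.7]
finger_gap: 88.3
```

Call:
play_rows(
  delta_pos=[
    [-5,-9,0],
    [0,0,0],
    [0,0,0],
  ],
  angular=[
    [0,0,0],
    [0,0,0],
    [0,0,0],
  ],
  jaw=[1,1,1],
)

```text
t: 7.8
tcp_pos: [559.8, -371.3, 22.6]
tool_rot: [[-0.129, 0.005, 0.992], [-0.992, -0.002, -0.129], [0.002, -1.0, 0.005]]
force: [0.6, 0.1, -0.5]
finger_gap: 88.1
```

Call:
play_rows(
  delta_pos=[
    [-1,-2,-12],
    [0,0,-6],
    [0,0,0],
    [0,0,0],
  ],
  angular=[
    [0,0,0],
    [0,0,0],
    [0,0,0],
    [0,0,0],
  ],
  jaw=[1,1,1,1],
)

```text
t: 8.2
tcp_pos: [560.4, -375.4, 6.7]
tool_rot: [[-0.129, 0.009, 0.992], [-0.992, -0.006, -0.129], [0.005, -1.0, 0.01]]
force: [0.4, 0.2, -0.4]
finger_gap: 88.0
```

Call:
play_rows(
  delta_pos=[
    [-1,2,-2.5],
    [0,0,0],
    [0,0,0],
    [0,0,0],
    [0,0,0],
  ],
  angular=[
    [0.006,0.009,0],
    [0,0,0],
    [0,0,0],
    [0,0,0],
    [0,0,0],
  ],
  jaw=[1,1,0.5,0.5,0.5],
)

```text
t: 8.7
tcp_pos: [559.5, -373.3, 4.3]
tool_rot: [[-0.129, -0.001, 0.992], [-0.992, 0.0, -0.129], [-0.0, -1.0, -0.001]]
force: [0.6, -0.6, -0.3]
finger_gap: 65.9
```

Call:
play_rows(
  delta_pos=[
    [0,0,0],
    [0,0,0],
    [0,0,0],
  ],
  angular=[
    [0,0,0],
    [0,0,0],
    [0,0,0],
  ],
  jaw=[0.5,0.5,0.5],
)

```text
t: 9.0
tcp_pos: [559.5, -373.3, 4.4]
tool_rot: [[-0.129, -0.001, 0.992], [-0.992, 0.0, -0.129], [0.0, -1.0, -0.001]]
force: [0.6, 0.4, -0.4]
finger_gap: 59.5
```

Call:
play_rows(
  delta_pos=[
    [0,0,15],
    [0,0,40],
    [5,15,45],
    [8,35,30],
    [8,45,0],
  ],
  angular=[
    [0,0,0],
    [0,0,0],
    [0,0,0],
    [0,0,0],
    [0,0,0],
  ],
  jaw=[0.5,0.5,0.5,0.5,0.5],
)

```text
t: 9.5
tcp_pos: [578.6, -280.7, 141.6]
tool_rot: [[-0.137, 0.0, 0.991], [-0.991, -0.0, -0.137], [0.0, -1.0, 0.0]]
force: [0.9, -0.5, -0.5]
finger_gap: 59.3
```

Call:
play_rows(
  delta_pos=[
    [8,45,0],
    [8,35,0],
    [4,20,0],
    [0,0,0],
    [0,0,0],
  ],
  angular=[
    [0,0,0],
    [0,0,0],
    [0,0,0],
    [0,0,0],
    [0,0,0],
  ],
  jaw=[0.5,0.5,0.5,0.5,0.5],
)

```text
t: 10.0
tcp_pos: [601.8, -172.7, 151.4]
tool_rot: [[-0.132, 0.01, 0.991], [-0.991, -0.004, -0.132], [0.003, -1.0, 0.011]]
force: [-0.3, -0.6, -0.4]
finger_gap: 59.1
```

Run:
```python
from h import *
c=white(32,(607,-78),34,save="w6.png")
s=sensors.state();print(s["t"],s["tcp_pos"].round(1),s["finger_gap"],s["tool_rot"].round(3).tolist(),s["force"].round(1))
h=cv2.cvtColor(c["pixels"],cv2.COLOR_BGR2HSV)
m=((h[...,1]<40)&(h[...,2]>205)).astype(np.uint8);m[278:]=0;m[:165]=0
q=max(cv2.findContours(m,cv2.RETR_EXTERNAL,cv2.CHAIN_APPROX_NONE)[0],key=cv2.contourArea)[:,0]
print(q.min(0),q.max(0));q=q[q[:,1]<235];z=s["tcp_pos"][2]+7.7
w=np.array([ray(c,*a,z) for a in q]);A=np.c_[2*w,np.ones(len(w))];t=np.linalg.lstsq(A,(w**2).sum(1),rcond=None)[0];print("held",t[:2],np.sqrt(t[2]+t[0]**2+t[1]**2))
```

```text
wrist circle 606.0 -77.1 r 33.7 px [247.  67.] mean [606.3 -76.7]
10.05 [ 601.8 -173.   151.4] 59.31464594311025 [[-0.132, 0.01, 0.991], [-0.991, -0.004, -0.132], [0.003, -1.0, 0.011]] [-0.3  0.6 -0.4]
[198 194] [320 277]
held [ 601.37251294 -172.17785738] 28.730910827607964
```

View pics/w6.png

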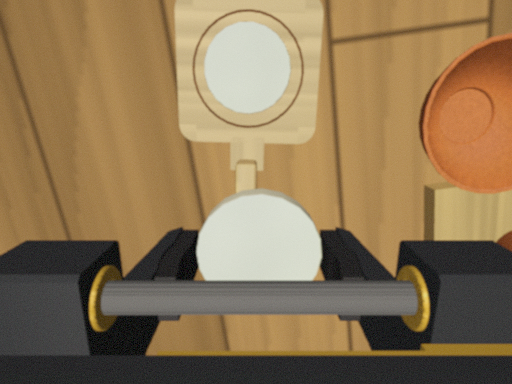

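The thick disc lies concentric in the drawn circle (centre (247,67)), and the thin disc is held level. The target TCP is (606.3,-77.8).

Call:
play_rows(
  delta_pos=[
    [2,35,-10],
    [2,35,-20],
    [1,25,-30],
    [0,0,-25],
    [0,0,0],
  ],
  angular=[
    [0.004,0.01,0],
    [0,0,0],
    [0,0,0],
    [0,0,0],
    [0,0,0],
  ],
  jaw=[0.5,0.5,0.5,0.5,0.5],
)

```text
t: 10.55
tcp_pos: [607.8, -84.0, 67.0]
tool_rot: [[-0.142, 0.005, 0.99], [-0.99, -0.004, -0.142], [0.003, -1.0, 0.006]]
force: [-0.9, 0.5, -0.4]
finger_gap: 59.4
```

Call:
play_rows(
  delta_pos=[
    [0,0,0],
    [0,0,0],
  ],
  angular=[
    [0,0,0],
    [0,0,0],
  ],
  jaw=[0.5,0.5],
)

```text
t: 10.75
tcp_pos: [608.3, -86.6, 68.3]
tool_rot: [[-0.145, 0.006, 0.989], [-0.989, -0.005, -0.145], [0.004, -1.0, 0.006]]
force: [0.0, 0.9, -0.1]
finger_gap: 59.3
```

Call:
play_rows(
  delta_pos=[
    [-1.5,8.5,-15],
    [0,0,-6],
    [0,0,0],
    [0,0,0],
  ],
  angular=[
    [0.005,0.006,0],
    [0,0,0],
    [0,0,0],
    [0,0,0],
  ],
  jaw=[0.5,0.5,0.5,0.5],
)

```text
t: 11.15
tcp_pos: [608.8, -80.2, 48.9]
tool_rot: [[-0.148, 0.004, 0.989], [-0.989, -0.001, -0.148], [0.0, -1.0, 0.004]]
force: [-0.2, -0.1, -0.3]
finger_gap: 59.6
```

Call:
play_rows(
  delta_pos=[
    [-2,2.2,-5],
    [0,0,-3],
    [0,0,0],
    [0,0,0],
  ],
  angular=[
    [0,0.004,0],
    [0,0,0],
    [0,0,0],
    [0,0,0],
  ],
  jaw=[0.5,0.5,0.5,0.5],
)

```text
t: 11.55
tcp_pos: [607.0, -77.8, 40.8]
tool_rot: [[-0.148, 0.001, 0.989], [-0.989, -0.001, -0.148], [0.001, -1.0, 0.001]]
force: [-0.5, -0.4, -0.1]
finger_gap: 59.8
```

Call:
play_rows(
  delta_pos=[
    [-0.5,0,-3],
    [0,0,0],
    [0,0,-0.7],
    [0,0,0],
    [0,0,0],
  ],
  angular=[
    [0,0,0],
    [0,0,0],
    [0,0,0],
    [0,0,0],
    [0,0,0],
  ],
  jaw=[0.5,0.5,0.5,0.5,0.5],
)

```text
t: 12.05
tcp_pos: [606.7, -77.9, 37.1]
tool_rot: [[-0.148, 0.001, 0.989], [-0.989, -0.002, -0.148], [0.001, -1.0, 0.001]]
force: [-0.4, 0.1, -0.6]
finger_gap: 59.4
```

Call:
play_rows(
  delta_pos=[
    [0,0,-0.7],
    [0,0,0],
    [0,0,0],
  ],
  angular=[
    [0,0,0],
    [0,0,0],
    [0,0,0],
  ],
  jaw=[0.5,0.5,0.5],
)

```text
t: 12.35
tcp_pos: [606.9, -78.0, 36.5]
tool_rot: [[-0.148, 0.002, 0.989], [-0.989, -0.002, -0.148], [0.002, -1.0, 0.002]]
force: [0.2, -0.3, -1.0]
finger_gap: 59.5
```

Run:
```python
from h import *
s=sensors.state();print(s["t"],s["tcp_pos"].round(2),s["finger_gap"],s["force"].round(2))
```

```text
12.35 [606.89 -78.    36.49] 59.47364420095182 [ 0.23 -0.35 -1.02]
```

Call:
play_rows(
  delta_pos=[
    [0,0,-0.5],
    [0,0,0],
    [0,0,0],
  ],
  angular=[
    [0,0,0],
    [0,0,0],
    [0,0,0],
  ],
  jaw=[0.5,0.5,0.5],
)

```text
t: 12.65
tcp_pos: [607.0, -78.0, 36.4]
tool_rot: [[-0.148, 0.002, 0.989], [-0.989, -0.002, -0.148], [0.002, -1.0, 0.002]]
force: [0.0, 0.3, -1.4]
finger_gap: 59.3
```

Call:
play_rows(
  delta_pos=[
    [0,0,-0.6],
    [0,0,0],
    [0,0,0],
  ],
  angular=[
    [0,0,0],
    [0,0,0],
    [0,0,0],
  ],
  jaw=[0.5,0.5,0.5],
)

```text
t: 12.95
tcp_pos: [607.2, -78.1, 36.4]
tool_rot: [[-0.148, 0.002, 0.989], [-0.989, -0.002, -0.148], [0.002, -1.0, 0.002]]
force: [-0.7, 0.2, -0.2]
finger_gap: 59.4
```

The descent has stopped at 36.4, the expected seating height, so I'm releasing and rising.

Call:
play_rows(
  delta_pos=[
    [0,0,0],
    [0,0,0],
    [0,0,0],
    [0,0,0],
    [0,0,8],
  ],
  angular=[
    [0,0,0],
    [0,0,0],
    [0,0,0],
    [0,0,0],
    [0,0,0],
  ],
  jaw=[0.7,0.85,1,1,1],
)

```text
t: 13.45
tcp_pos: [606.2, -77.8, 43.1]
tool_rot: [[-0.148, -0.0, 0.989], [-0.989, -0.001, -0.148], [0.001, -1.0, 0.0]]
force: [-0.1, -0.5, -0.0]
finger_gap: 88.2
```

Call:
play_rows(
  delta_pos=[
    [0,0,35],
    [0,0,40],
    [-3,-30,25],
    [-5,-40,0],
    [-5,-35,0],
  ],
  angular=[
    [0,0,0],
    [0,0,0],
    [0,0,0],
    [0,0,0],
    [0,0,0],
  ],
  jaw=[1,1,1,1,1],
)

```text
t: 13.95
tcp_pos: [593.2, -180.9, 150.6]
tool_rot: [[-0.14, 0.002, 0.99], [-0.99, -0.002, -0.14], [0.002, -1.0, 0.002]]
force: [-0.4, -0.4, -0.3]
finger_gap: 88.2
```

Call:
play_rows(
  delta_pos=[
    [0,0,0],
    [0,0,0],
    [0,0,0],
  ],
  angular=[
    [0,0,0],
    [0,0,0],
    [0,0,0],
  ],
  jaw=[1,1,1],
)

```text
t: 14.25
tcp_pos: [593.4, -185.3, 153.3]
tool_rot: [[-0.145, 0.005, 0.989], [-0.989, -0.004, -0.145], [0.004, -1.0, 0.005]]
force: [-0.8, 0.5, 0.5]
finger_gap: 88.4
```

Run:
```python
from h import *
import pickle
c=white(44,(607,-78),34,save="w7.png");pickle.dump(c,open("w7.pkl","wb"))
s=sensors.state();print(s["t"],s["tcp_pos"].round(1),s["tool_rot"].round(3).tolist(),s["force"].round(1))
```

```text
wrist circle 605.9 -79.0 r 32.3 px [254.  48.] mean [605.9 -78.4]
14.3 [ 593.4 -184.9  153.2] [[-0.145, 0.005, 0.989], [-0.989, -0.004, -0.145], [0.003, -1.0, 0.005]] [ 0.4 -0.3 -0.3]
```

View pics/w7.png

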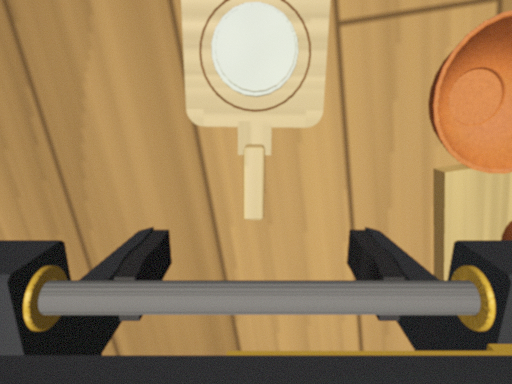

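The stack is centred in the ring: thin disc at (254,48), with the ring spanning columns 200–308. The grip bar's top is at columns 245–264, rows 147–218. I'll work out the bar position and pinch point next.

Run:
```python
from h import *
import pickle
c=pickle.load(open("w7.pkl","rb"));h=cv2.cvtColor(c["pixels"],cv2.COLOR_BGR2HSV)
m=((h[...,1]<108)&(h[...,2]>180)).astype(np.uint8);m[:152]=0;m[216:]=0;m[:,:230]=0;m[:,280:]=0
q=max(cv2.findContours(m,cv2.RETR_EXTERNAL,cv2.CHAIN_APPROX_NONE)[0],key=cv2.contourArea)
w=np.array([ray(c,*a,34) for a in q[:,0]],np.float32);r=cv2.minAreaRect(w);print(r)
s,rr,n=ringfit(c,(254,52),55,7);print("ring",s,2*rr,n)
a=np.radians(-9.1);print("grip@-122",s-122*np.array([-np.sin(a),np.cos(a)]),"at -110",s-110*np.array([-np.sin(a),np.cos(a)]))
t=pickle.load(open("top0.pkl","rb"));print("bowl",ray(t,146.7,182.8,112))
```

```text
((590.0990600585938, -182.43275451660156), (55.49188995361328, 28.329681396484375), 81.63951873779297)
ring [606.30349179 -76.67848359] 91.8736545029583 900
grip@-122 [ 587.00820759 -197.14296801] at -110 [ 588.90610439 -185.29400233]
bowl [574.4441276 279.8507091]
```

Call:
play_rows(
  delta_pos=[
    [-6,-12.5,-30],
    [0,0,-35],
    [0,0,-25],
    [0,0,-10],
    [0,0,0],
  ],
  angular=[
    [0.004,0.005,-0.012],
    [0,0,0],
    [0,0,0],
    [0,0,0],
    [0,0,0],
  ],
  jaw=[1,1,1,1,1],
)

```text
t: 14.8
tcp_pos: [588.7, -192.0, 51.3]
tool_rot: [[-0.15, 0.001, 0.989], [-0.989, -0.0, -0.15], [-0.0, -1.0, 0.001]]
force: [-1.0, 1.0, -0.2]
finger_gap: 88.1
```

Call:
play_rows(
  delta_pos=[
    [0,0,0],
    [0,0,0],
  ],
  angular=[
    [0,0,0],
    [0,0,0],
  ],
  jaw=[1,1],
)

```text
t: 15.0
tcp_pos: [589.8, -191.2, 52.8]
tool_rot: [[-0.148, 0.002, 0.989], [-0.989, -0.001, -0.148], [0.0, -1.0, 0.003]]
force: [0.5, -0.6, 0.1]
finger_gap: 88.2
```

Call:
play_rows(
  delta_pos=[
    [-2.5,-6,-15],
    [0,0,-15],
    [0,0,-6],
    [0,0,0],
    [0,0,0],
  ],
  angular=[
    [0,0.002,-0.01],
    [0,0,0],
    [0,0,0],
    [0,0,0],
    [0,0,0],
  ],
  jaw=[1,1,1,1,1],
)

```text
t: 15.5
tcp_pos: [588.6, -198.7, 16.3]
tool_rot: [[-0.159, 0.004, 0.987], [-0.987, -0.003, -0.159], [0.002, -1.0, 0.005]]
force: [0.0, -0.6, 0.6]
finger_gap: 88.2
```

Call:
play_rows(
  delta_pos=[
    [-1.2,0.8,-3],
    [0,0,0],
    [0,0,0],
    [0,0,0],
    [0,0,0],
  ],
  angular=[
    [0.002,0.003,0],
    [0,0,0],
    [0,0,0],
    [0,0,0],
    [0,0,0],
  ],
  jaw=[0.8,0.6,0.4,0.3,0.27],
  grip_force=12,
)

```text
t: 16.0
tcp_pos: [587.9, -198.1, 13.9]
tool_rot: [[-0.159, 0.002, 0.987], [-0.987, -0.001, -0.159], [0.001, -1.0, 0.002]]
force: [0.4, 0.4, -0.7]
finger_gap: 50.4
```

Call:
play_rows(
  delta_pos=[
    [0,0,0],
    [0,0,0],
    [0,0,0],
    [0,0,0],
    [0,0,0],
  ],
  angular=[
    [0,0,0],
    [0,0,0],
    [0,0,0],
    [0,0,0],
    [0,0,0],
  ],
  jaw=[0.24,0.22,0.2,0.15,0.1],
)

```text
t: 16.5
tcp_pos: [588.1, -198.2, 14.4]
tool_rot: [[-0.159, 0.003, 0.987], [-0.987, -0.002, -0.159], [0.001, -1.0, 0.003]]
force: [-0.1, 0.0, -0.0]
finger_gap: 17.9
```

Call:
play_rows(
  delta_pos=[
    [0,0,0],
    [0,0,0],
  ],
  angular=[
    [0,0,0],
    [0,0,0],
  ],
  jaw=[0.1,0.1],
  grip_force=25,
)

```text
t: 16.7
tcp_pos: [588.1, -198.2, 14.4]
tool_rot: [[-0.158, 0.003, 0.987], [-0.987, -0.002, -0.158], [0.001, -1.0, 0.003]]
force: [0.7, 0.5, 0.0]
finger_gap: 18.1
```

Call:
play_rows(
  delta_pos=[
    [-0.5,3,0],
    [-1,6,0],
    [-1.2,8,0],
    [-1.2,8,0],
    [-1.2,8,0],
  ],
  angular=[
    [0,0,0.002],
    [0,0,0.004],
    [0,0,0.006],
    [0,0,0.006],
    [0,0,0.006],
  ],
  jaw=[0.1,0.1,0.1,0.1,0.1],
)

```text
t: 17.2
tcp_pos: [582.9, -164.6, 14.4]
tool_rot: [[-0.135, 0.004, 0.991], [-0.991, -0.003, -0.135], [0.003, -1.0, 0.004]]
force: [0.7, -1.8, -1.9]
finger_gap: 17.8
```

Call:
play_rows(
  delta_pos=[
    [-1.4,9,0],
    [-1.4,9,0],
    [-1.4,9,0],
    [-1.4,9,0],
    [-1.4,9,0],
  ],
  angular=[
    [0,0,0.008],
    [0,0,0.008],
    [0,0,0.008],
    [0,0,0.008],
    [0,0,0.008],
  ],
  jaw=[0.1,0.1,0.1,0.1,0.1],
)

```text
t: 17.7
tcp_pos: [575.0, -114.6, 14.4]
tool_rot: [[-0.091, 0.004, 0.996], [-0.996, -0.003, -0.091], [0.002, -1.0, 0.004]]
force: [0.7, -2.2, -1.4]
finger_gap: 18.0
```

Call:
play_rows(
  delta_pos=[
    [-1.4,9,0],
    [-1.4,9,0],
    [-1.4,9,0],
    [-1.4,9,0],
    [-1.4,9,0],
  ],
  angular=[
    [0,0,0.008],
    [0,0,0.008],
    [0,0,0.008],
    [0,0,0.008],
    [0,0,0.008],
  ],
  jaw=[0.1,0.1,0.1,0.1,0.1],
)

```text
t: 18.2
tcp_pos: [567.2, -65.4, 14.4]
tool_rot: [[-0.047, 0.004, 0.999], [-0.999, -0.003, -0.047], [0.002, -1.0, 0.004]]
force: [0.6, -2.5, -1.6]
finger_gap: 18.0
```

Call:
play_rows(
  delta_pos=[
    [-1.4,8,0],
    [-1.2,8,0],
    [-1,6,0],
    [-0.5,4,0],
    [0,0,0],
  ],
  angular=[
    [0,0,0.008],
    [0,0,0.008],
    [0,0,0.007],
    [0,0,0.003],
    [0,0,0],
  ],
  jaw=[0.1,0.1,0.1,0.1,0.1],
)

```text
t: 18.7
tcp_pos: [562.4, -35.6, 14.4]
tool_rot: [[-0.017, 0.003, 1.0], [-1.0, -0.002, -0.017], [0.002, -1.0, 0.003]]
force: [0.1, -0.0, -1.1]
finger_gap: 17.6
```

Run:
```python
from h import *
import pickle
c=optics.read_camera("wrist");t=optics.read_camera("top");pickle.dump((c,t),open("s8.pkl","wb"))
cv2.imwrite("pics/w8.png",np.vstack([c["pixels"][:270],cv2.resize(t["pixels"][130:230,110:300],(512,269))]))
s=sensors.state();print(s["t"],s["tcp_pos"].round(1),s["tool_rot"].round(3).tolist(),s["force"].round(1))
```

```text
18.8 [562.4 -35.7  14.4] [[-0.018, 0.003, 1.0], [-1.0, -0.001, -0.018], [0.001, -1.0, 0.003]] [-0.1  3.9  0.8]
```

View pics/w8.png

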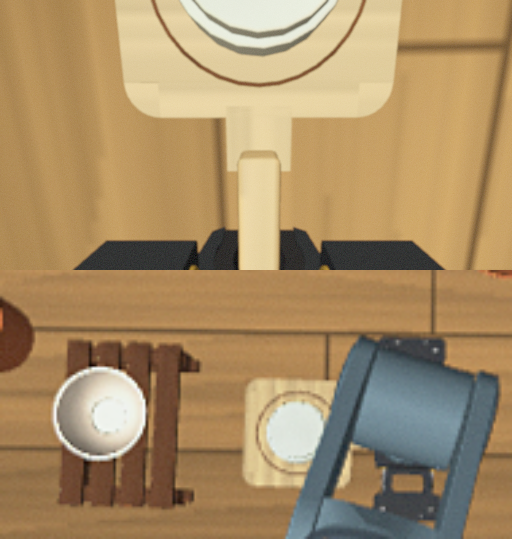

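The wrist view (top half) shows the stack still on the board. The overhead crop shows the board facing the shelf mouth. Next I check its lateral alignment in the same camera.

Run:
```python
from h import *
import pickle
c,t=pickle.load(open("s8.pkl","rb"))
h=cv2.cvtColor(t["pixels"],cv2.COLOR_BGR2HSV)
m=((h[...,1]<112)&(h[...,2]>180)).astype(np.uint8);k=np.zeros_like(m);k[160:222,195:225]=1;m*=k
q=max(cv2.findContours(m,cv2.RETR_EXTERNAL,cv2.CHAIN_APPROX_NONE)[0],key=cv2.contourArea)[:,0]
w=np.array([ray(t,*a,10) for a in q],np.float32);print("board vis min/max",w.min(0),w.max(0))
# leading edge fit
e=w[(w[:,0]>w[:,0].min()+20)&(w[:,0]<w[:,0].max()-20)&(w[:,1]>w[:,1].max()-6)];l=cv2.fitLine(e,cv2.DIST_HUBER,0,.01,.01).ravel();print("lead",np.degrees(np.arctan(l[1]/l[0])),l[2:])
# wrist: tray + bar heading check
s,r,n=ringfit(c,(259,-20),107,7);print("ring wrist",s,2*r,n)
# shelf rails z=14 front ends (zoom c2 coordinates) from top0
t0=pickle.load(open("top0.pkl","rb"))
for nm,a in(("hi-x inner",(437,195)),("lo-x inner",(412,503))):
    p=(np.array(a)+.5)/7-.5+[120,140];print(nm,ray(t0,*p,14))
im=t["pixels"][155:225,150:225];cv2.imwrite("pics/c9.png",cv2.resize(im,None,fx=8,fy=8,interpolation=cv2.INTER_CUBIC))
```

```text
board vis min/max [504.48077  73.77707] [625.76337 146.37393]
lead 1.2560298 [573.8322  143.84058]
ring wrist [563.99615772  87.31328612] 91.85361082319429 1481
hi-x inner [631.45938874 201.69598378]
lo-x inner [499.05799996 209.04850739]
```

View pics/c9.png

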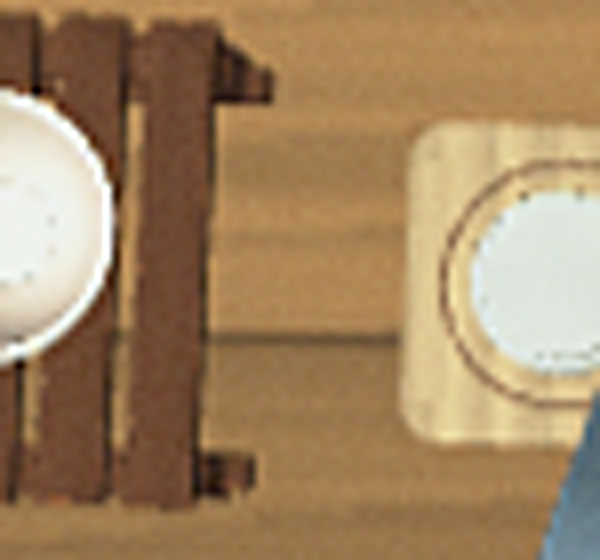

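The rail inner edges are at x≈631.5 and 499.1: a width of 132.4 against the true 132, centred on 565.3. The board spans 504.5–625.8, centred on 565.1, so there is about 6 mm clearance each side. I'm going straight in along the shelf axis.

Call:
play_rows(
  delta_pos=[
    [0,3,0],
    [0.1,6,0],
    [0.1,8,0],
    [0.1,8,0],
    [0.1,8,0],
  ],
  angular=[
    [0,0,0],
    [0,0,0],
    [0,0,0],
    [0,0,0],
    [0,0,0],
  ],
  jaw=[0.1,0.1,0.1,0.1,0.1],
)

```text
t: 19.3
tcp_pos: [562.9, -2.7, 14.4]
tool_rot: [[-0.02, 0.003, 1.0], [-1.0, -0.003, -0.02], [0.003, -1.0, 0.003]]
force: [0.5, -2.6, -1.1]
finger_gap: 17.4
```

Call:
play_rows(
  delta_pos=[
    [0.1,8,0],
    [0.1,8,0],
    [0.1,8,0],
    [0.1,8,0],
    [0.1,8,0],
  ],
  angular=[
    [0,0,0],
    [0,0,0],
    [0,0,0],
    [0,0,0],
    [0,0,0],
  ],
  jaw=[0.1,0.1,0.1,0.1,0.1],
)

```text
t: 19.8
tcp_pos: [563.3, 41.6, 14.4]
tool_rot: [[-0.019, 0.003, 1.0], [-1.0, -0.003, -0.019], [0.003, -1.0, 0.003]]
force: [0.1, -2.4, 0.1]
finger_gap: 17.9
```

Call:
play_rows(
  delta_pos=[
    [0.1,8,0],
    [0.1,8,0],
    [0.1,8,0],
    [0.1,8,0],
    [0.1,8,0],
  ],
  angular=[
    [0,0,0],
    [0,0,0],
    [0,0,0],
    [0,0,0],
    [0,0,0],
  ],
  jaw=[0.1,0.1,0.1,0.1,0.1],
)

```text
t: 20.3
tcp_pos: [563.7, 85.2, 14.4]
tool_rot: [[-0.019, 0.003, 1.0], [-1.0, -0.003, -0.019], [0.003, -1.0, 0.003]]
force: [-0.3, -3.2, -0.4]
finger_gap: 17.5
```

Call:
play_rows(
  delta_pos=[
    [0.1,7,0],
    [0.1,6,0],
    [0.1,5,0],
    [0.1,4,0],
    [0.1,3,0],
  ],
  angular=[
    [0,0,0],
    [0,0,0],
    [0,0,0],
    [0,0,0],
    [0,0,0],
  ],
  jaw=[0.1,0.1,0.1,0.1,0.1],
)

```text
t: 20.8
tcp_pos: [564.1, 113.1, 14.4]
tool_rot: [[-0.018, 0.003, 1.0], [-1.0, -0.003, -0.018], [0.003, -1.0, 0.003]]
force: [0.1, -3.1, 0.6]
finger_gap: 17.7
```

Call:
play_rows(
  delta_pos=[
    [0,3,0],
    [0,3,0],
    [0,3,0],
    [0,2,0],
    [0,2,0],
  ],
  angular=[
    [0,0,0],
    [0,0,0],
    [0,0,0],
    [0,0,0],
    [0,0,0],
  ],
  jaw=[0.1,0.1,0.1,0.1,0.1],
)

```text
t: 21.3
tcp_pos: [564.1, 126.7, 14.4]
tool_rot: [[-0.019, 0.002, 1.0], [-1.0, -0.004, -0.019], [0.004, -1.0, 0.003]]
force: [-0.4, -3.3, -0.0]
finger_gap: 17.6
```

Call:
play_rows(
  delta_pos=[
    [0,1.5,0],
    [0,1.5,0],
    [0,1,0],
    [0,1,0],
  ],
  angular=[
    [0,0,0],
    [0,0,0],
    [0,0,0],
    [0,0,0],
  ],
  jaw=[0.1,0.1,0.1,0.1],
)

```text
t: 21.7
tcp_pos: [564.1, 132.1, 14.4]
tool_rot: [[-0.019, 0.002, 1.0], [-1.0, -0.004, -0.019], [0.004, -1.0, 0.003]]
force: [-0.7, -3.5, 0.3]
finger_gap: 17.7
```

Call:
play_rows(
  delta_pos=[
    [0,1,0],
    [0,1,0],
    [0,1,0],
  ],
  angular=[
    [0,0,0],
    [0,0,0],
    [0,0,0],
  ],
  jaw=[0.1,0.1,0.1],
)

```text
t: 22.0
tcp_pos: [564.1, 135.3, 14.4]
tool_rot: [[-0.019, 0.002, 1.0], [-1.0, -0.004, -0.019], [0.004, -1.0, 0.002]]
force: [-0.0, -2.9, -0.5]
finger_gap: 18.0
```

Call:
play_rows(
  delta_pos=[
    [0,1,0],
    [0,0.8,0],
    [0,0.8,0],
  ],
  angular=[
    [0,0,0],
    [0,0,0],
    [0,0,0],
  ],
  jaw=[0.1,0.1,0.1],
)

```text
t: 22.3
tcp_pos: [564.1, 136.7, 14.4]
tool_rot: [[-0.018, 0.002, 1.0], [-1.0, -0.006, -0.018], [0.006, -1.0, 0.002]]
force: [-0.7, -8.2, 1.5]
finger_gap: 17.5
```

Call:
play_rows(
  delta_pos=[
    [0,0.8,0],
    [0,0.8,0],
    [0,0,0],
  ],
  angular=[
    [0,0,0],
    [0,0,0],
    [0,0,0],
  ],
  jaw=[0.1,0.1,0.1],
)

```text
t: 22.6
tcp_pos: [564.0, 136.6, 14.4]
tool_rot: [[-0.019, 0.001, 1.0], [-1.0, -0.008, -0.019], [0.008, -1.0, 0.001]]
force: [0.1, -0.1, -0.3]
finger_gap: 18.1
```

Run:
```python
from h import *
import pickle
c=optics.read_camera("wrist");t=optics.read_camera("top");s2=optics.read_camera("side");pickle.dump((c,t,s2),open("s10.pkl","wb"))
cv2.imwrite("pics/w10.png",np.vstack([c["pixels"][:270],np.hstack([cv2.resize(t["pixels"][150:225,120:220],(300,225)),cv2.resize(s2["pixels"][135:225,200:300][:75],(212,225))])]))
s=sensors.state();print(s["t"],s["tcp_pos"].round(1),s["tool_rot"].round(3).tolist(),s["force"].round(1))
```

```text
22.75 [564.  136.6  14.4] [[-0.018, 0.001, 1.0], [-1.0, -0.009, -0.018], [0.009, -1.0, 0.001]] [-1.2 -3.  -0.5]
```

View pics/w10.png

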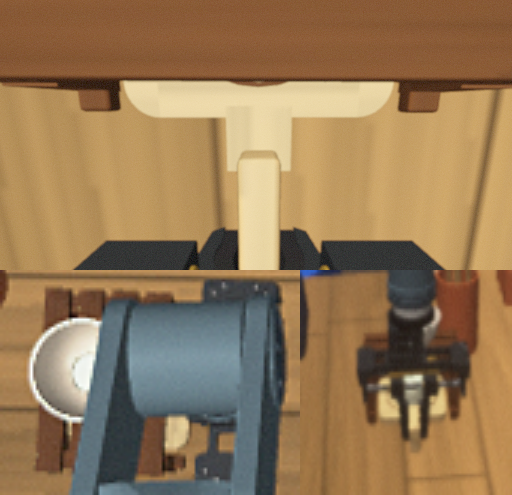

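The tray is between the rails with about 6 px clear left and 5 px right, and its rear edge (row 117) is just behind the rail ends (row 110). That fits the 2 mm expected when home. The push no longer advanced it, so I'm letting go.

Call:
play_rows(
  delta_pos=[
    [0,0,0],
    [0,0,0],
    [0,0,0],
    [0,0,0],
    [0,0,0],
  ],
  angular=[
    [0,0,0],
    [0,0,0],
    [0,0,0],
    [0,0,0],
    [0,0,0],
  ],
  jaw=[0.25,0.35,0.5,0.6,0.6],
)

```text
t: 23.25
tcp_pos: [564.0, 138.6, 14.4]
tool_rot: [[-0.018, 0.002, 1.0], [-1.0, -0.006, -0.018], [0.006, -1.0, 0.002]]
force: [-0.0, -0.5, -0.2]
finger_gap: 51.7
```

Run:
```python
from h import *
import pickle
c,t,s2=pickle.load(open("s10.pkl","rb"))
g=cv2.cvtColor(c["pixels"],cv2.COLOR_BGR2GRAY).astype(int)
print("col 180 rows 95-125",g[95:126,180].tolist());print("railL col 98",g[90:120,98].tolist());print("railR col 418",g[90:120,418].tolist())
for r in(112,114,116,118): print("board edge row",r,ray(c,180,r,10),ray(c,180,r,0))
for r in(108,110,112): print("rail row",r,ray(c,98,r,14),ray(c,418,r,14),ray(c,98,r,0))
s=sensors.state();print(s["t"],s["tcp_pos"].round(1),s["finger_gap"],s["force"].round(1))
```

```text
col 180 rows 95-125 [214, 216, 219, 214, 218, 218, 219, 219, 219, 218, 219, 219, 219, 219, 218, 216, 217, 218, 217, 216, 217, 208, 185, 159, 148, 152, 152, 151, 150, 149, 152]
railL col 98 [80, 91, 94, 97, 92, 98, 98, 93, 102, 97, 96, 97, 95, 98, 99, 104, 91, 90, 85, 72, 78, 112, 149, 160, 159, 160, 163, 159, 162, 158]
railR col 418 [58, 66, 89, 100, 99, 97, 100, 99, 98, 97, 99, 97, 98, 96, 94, 102, 98, 98, 97, 87, 79, 63, 107, 152, 161, 165, 163, 166, 162, 161]
board edge row 112 [529.1717332  202.31115738] [526.77991246 202.08099868]
board edge row 114 [529.09625995 201.42781467] [526.69940335 201.1387161 ]
board edge row 116 [529.02053702 200.54154979] [526.61862791 200.19331636]
board edge row 118 [528.94456318 199.65234821] [526.53758482 199.24478398]
rail row 108 [494.07613088 204.77985484] [635.40056801 202.18134329] [487.26747164 204.6857293 ]
rail row 110 [493.94359616 203.92695879] [635.50065961 201.32366518] [487.12221694 203.75097684]
rail row 112 [493.81062451 203.07125101] [635.60108138 200.46315791] [486.97648339 202.8131428 ]
23.25 [564.  138.6  14.4] 51.680780742848704 [-0.  -0.5 -0.2]
```

Call:
play_rows(
  delta_pos=[
    [0,-2,5],
    [0,0,20],
    [0,0,35],
    [0,-20,40],
    [-20,-45,30],
  ],
  angular=[
    [0,0,0],
    [0,0,0],
    [0,0,0],
    [0,0,0],
    [0,0,0],
  ],
  jaw=[0.6,0.6,0.6,0.6,0.6],
)

```text
t: 23.75
tcp_pos: [543.3, 78.5, 141.0]
tool_rot: [[-0.013, -0.006, 1.0], [-1.0, -0.006, -0.013], [0.006, -1.0, -0.006]]
force: [0.9, -0.5, -0.1]
finger_gap: 52.5
```

Call:
play_rows(
  delta_pos=[
    [-20,-45,20],
    [-20,-45,0],
    [-20,-45,0],
    [-20,-45,0],
    [0,0,0],
  ],
  angular=[
    [0,0,0],
    [0,0,0],
    [0,0,0],
    [0,0,0],
    [0,0,0],
  ],
  jaw=[0.6,0.6,0.6,0.6,0.6],
)

```text
t: 24.25
tcp_pos: [464.1, -107.9, 169.2]
tool_rot: [[-0.013, 0.009, 1.0], [-1.0, -0.013, -0.013], [0.012, -1.0, 0.009]]
force: [0.5, 0.1, -0.9]
finger_gap: 52.7
```

Call:
play_rows(
  delta_pos=[
    [-20,-45,0],
    [-20,-45,0],
    [-20,-45,0],
    [0,0,0],
    [0,0,0],
  ],
  angular=[
    [0,0,0],
    [0,0,0],
    [0,0,0],
    [0,0,0],
    [0,0,0],
  ],
  jaw=[0.6,0.6,0.6,0.6,0.6],
)

```text
t: 24.75
tcp_pos: [404.6, -243.2, 172.0]
tool_rot: [[-0.015, 0.014, 1.0], [-1.0, -0.014, -0.015], [0.014, -1.0, 0.014]]
force: [-0.3, 0.4, -0.1]
finger_gap: 52.7
```

Run:
```python
from h import *
import pickle
t=optics.read_camera("top");s2=optics.read_camera("side");pickle.dump((t,s2),open("s11.pkl","wb"))
cv2.imwrite("pics/f11.png",np.vstack([cv2.resize(t["pixels"][150:225,120:240],(640,400),interpolation=cv2.INTER_CUBIC)[:,:640],cv2.resize(s2["pixels"][145:205,215:295],(640,480),interpolation=cv2.INTER_CUBIC)[280-80:400]]))
s=sensors.state();print(s["t"],s["tcp_pos"].round(1),s["force"].round(1))
# tray bar end and thick-disc spots in top view
h=cv2.cvtColor(t["pixels"],cv2.COLOR_BGR2HSV)
m=((h[...,1]<112)&(h[...,2]>180)).astype(np.uint8);k=np.zeros_like(m);k[160:215,178:245]=1;m*=k
q=max(cv2.findContours(m,cv2.RETR_EXTERNAL,cv2.CHAIN_APPROX_NONE)[0],key=cv2.contourArea)[:,0];w=np.array([ray(t,*a,34) for a in q]);i=w[:,1].argmin();print("bar end y(z34)",w[i],"n",len(q))
b=cv2.cvtColor(t["pixels"],cv2.COLOR_BGR2HSV)
```

```text
24.85 [ 405.2 -242.3  172. ] [ 0.2  0.1 -0.6]
bar end y(z34) [559.92270427 119.74344798] n 136
```

View pics/f11.png

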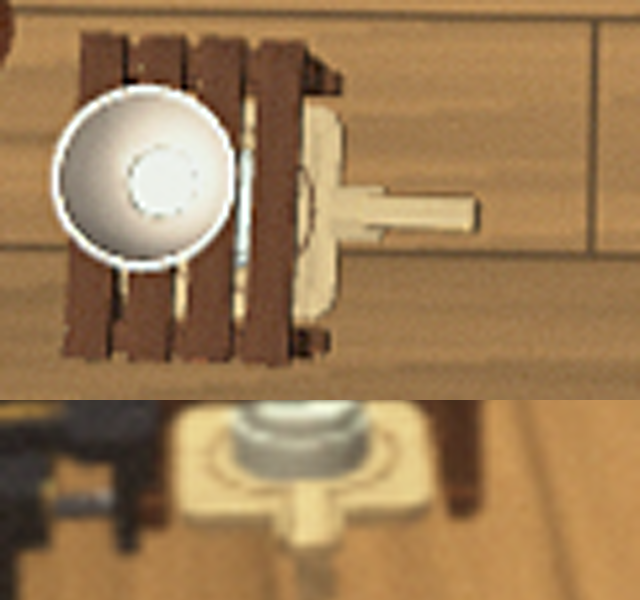

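The final views show the board under the shelf with its rear edge about 2–3 mm behind the rail ends (2 mm expected when home). The stack is concentric in the ring, the bowl hasn't moved, and the arm is clear. Handing in.

```bash
python3 -c "
from cell import bot
print(bot.sign_off())"
```

```text
the job is handed in; nothing more can be done
None
```

The thick disc is on the tray's board with the thin disc on top of it, and the loaded tray is slid in under the shelf against the stop and released. I handed the job in at about 25 s of the 72 s allowed.

- **Placing:** each disc was lowered until it touched before the jaws opened. In the close-up camera the thick disc was within 1 mm of the circle's centre. The thin disc was about 2 mm from the thick one as measured, partly because its outline included its own side.
- **Home against the stop:** at the end of the slide the push force rose from about 3 to 8 N and the tray stopped advancing. The board's rear edge then measured 2–3 mm behind the rail ends, where 2 mm is expected.
- **Disagreement:** in the top view the bar end came out 2.5 mm further in than my shelf estimate predicted. I put that down to calibration error.
- **After release:** the last views showed the stack still centred in the circle and the bowl on the shelf in its place. The arm was well clear. I did not re-measure the vase, tool jar or slip bowl. The arm never went near the vase or jar, and the gripper only worked well above the slip bowl's rim.

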